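# Clamp a model boxcar in the repair cradle with a click wrench

## Robot

A 7-joint arm with a two-finger parallel gripper is mounted at the origin on the work surface; the furniture and walls round the work are solid. World frame = base frame: x ahead of the robot, y to its left, z up, the work surface at z = 0. Lengths are in mm, angles in rad, forces in N, time in s.
With the tool pointing down it reaches from about 425 to 825 mm from the base axis. Payload 3.6 kg.
Tool frame: the origin (TCP) lies between the finger pads; the fingertips stand 25 mm ahead of it and the grasp point (between the pads) lies 6 mm ahead of it (arm.tips_ahead is the distance from the TCP to the fingertips, in mm); z points along the fingers, y is the line along which they close (so a half turn about z gives the same grasp; the last joint's range is limited). The gripper opens to 93 mm and grips with 3 to 60 N. Pads are 15 mm wide; open, the fingers measure 128 mm over their backs; the gripper's body (75 mm by 188 mm) begins 65 mm behind the grasp point.
Start: joints at [-1.351, 0.615, -0.013, 1.423, 0.008, 1.103, -0.04], TCP at [158.765, 630.284, 243.64] pointing down, gripper open.
Joint ranges: [-3.12, 3.12], [-0.3, 2.06], [-1.34, 1.32], [0.26, 2.42], [-1.36, 4.5], [0.01, 1.98], [-2.84, 2.84]. Speed limits (rad/s): [2.79, 2.79, 3.14, 3.14, 3.14, 3.14, 3.14].

## Interface

Orientations are given as a 3x3 rotation matrix whose columns are the frame's x, y, z axes.
In Python, from plant import arm, workorder, read_camera gives the robot as it stands (arm), with the cameras as plain functions and the job (workorder).
- The arm moves only by the shell command python3 steer.py 'ROWS' [FORCE]. ROWS is 1 to 5 rows, one to a line, with the numbers parted by commas; each row has 7 numbers: dx, dy, dz in shares of the most that a row can go, 1 being 62.5 mm, then a rotation vector rx, ry, rz in parts of the range, where 1.0 means pi/2 rad, then the opening from 0.0 (shut) to 1.0 (fully open); each row shifts and turns the commanded pose from where the row before left it, along the tool's axes as they then stand; what a row does not reach is not made up. A row lasts 1/8 s, in which the tool goes at most 62.5 mm and 0.188 rad, less where a joint would pass 70% of its speed; a pose out of reach is approached as far as the arm can. The fingers move at their own pace and stop on an object; FORCE is the grip in N (left out, the last holds). Time passes only in rows, so rows that do not move let the fingers close. It prints the time, the measured TCP pose, the force, the opening and the grip force at its end. Input that does not fit is refused with a message, and nothing moves.
- arm.observe(): the state, without advancing time (a new reading comes with each control period).
- read_camera(name): name is "scene" or "top"; returns a dict with "frame" (420x560x3 uint8, red, green, blue), "fx", "fy", "cx", "cy" (pixels), "extrinsics" (4x4, takes a point from world to camera coordinates). Camera axes: x right, y down, z forward; pixel columns grow to the right and rows downward; lengths in mm; the calibration is good to about 2 mm. A picture is of the moment at which its call begins. There is no depth.
- workorder.finish_job(): hands the job in; it is judged then, once.
The state is a dict: "time": time; "joint_pos": joint angles; "joint_vel": joint speeds; "effort": joint torques, N m; "eef_pos": TCP position; "eef_rot": TCP orientation; "wrist_force": force on the tool from outside, world axes, zero at the start; "wrist_torque": the same for the moment, N m; "gripper_width": opening from 0.0 (shut) to 1.0 (fully open); "gripper_force": force on a finger pad.
Only numpy, scipy, OpenCV 4.12 (cv2) and the standard library are available. Lean on these libraries where they do the work, as an engineer would, in place of code of your own. Each camera call takes 0.05 s, during which the arm holds its last target. There are 200 camera calls.

## Task

Clamp the dark red boxcar for repair: push the blue sliding stop by its yellow tab until the boxcar sits snug between the two end pads of the cradle. Then turn the red-handled wrench clockwise (seen from above) until the bolt is tight and the wrench's neck joint clearly breaks over, and stop there, before the neck reaches its own end stop and over-tightens the bolt. Leave the other things on the layout where they are.

Things in the scene. Friction and masses are not known exactly. Their poses are not given: they have to be found in the camera images.
- cradle: Fixed repair cradle: plywood base 74 x 360 mm, top 16 mm above the table, on feet across the tracks; two aluminium rails 45 mm apart, tops at 28 mm. Origin: centre of its underside, at table height; x across (away from the robot at yaw 0), y along it towards the fixed grey end stop (66 mm high), z up. The sliding stop is at the -y end.
- end_face (a point): Centre of the black pad face of the fixed grey end stop, at [0, 150, 48] mm in the cradle's frame; the face looks along the cradle's -y. Pad 36 mm wide, 24 mm high.
- wagon: Dark red model boxcar, loose on its wheels between the rails; 169 mm long with couplers, 38 wide, 54 high; the body that the pads meet is 146 mm long (couplers go below the pads). Origin: centre of its underside at wheel level, 15 to 16 mm above the table; its length lies along the cradle's y. When snug, its origin is at y = 77 mm in the cradle's frame.
- stop (a joint): Position (m) of the blue sliding stop along the cradle's +y; grows towards the boxcar. About 6 N of steady friction; stays where it is left. 0 is fully back; the boxcar is snug between both pads at 0.066 (0.063 to 0.069 is snug; range ends at 0.078). Bolt, wrench and tab ride on it.
- stop_tab (a point): Centre of the yellow push tab of the sliding stop, on the cradle's -x side (robot side): 34 mm along the cradle's x, 12 mm thick along y, 48 mm high (22 to 70 mm above the table). Push its -y face along the cradle's +y; nothing stands behind it.
- stop_face (a point): Centre of the sliding stop's black pad face, which looks along the cradle's +y to the boxcar, 48 mm above the table.
- bolt_axis (a point): Point on the vertical axis of the bolt on top of the sliding stop, at the height of the wrench's centre line, 62 mm above the table. The steel wrench head (30 mm across) is captive on the bolt.
- bolt (a joint): Turn (rad) of bolt and wrench, clockwise from above positive. Turns against a light 0.25 N m until tight at 0.85, where it stops. At 0 the wrench points 0.8 rad counter-clockwise of the cradle's -y (outward, away from the robot); at 0.85 nearly along -y. Stays where it is left.
- click (a joint): Angle (rad) of the wrench's neck joint, 40 mm from the bolt axis: 0 straight; at about 0.6 N m about its pin (6 to 7 N on the red grip) it gives way and folds clockwise against the same steady resistance, up to its end stop at 0.35. It stays folded. Clearly tripped above 0.09.
- overturn (a joint): How far (rad) the bolt has been turned past tight. 0 at the start; it gives only above about 2.2 N m at the bolt (about 16 N on the grip), which happens when the neck is pushed against its end stop.
- wrench_grip (a point): Point in the middle of the red grip, on its centre line 62 mm above the table, 135 mm from the bolt axis when the wrench is straight, 95 mm from the neck pin. Grip 20 mm thick, 95 mm long along the wrench, underside 52 mm above the table with free space below and on both sides.
- tank: Black model tank car, 151 x 35 x 56 mm, a bystander at the far side. Origin: centre of its underside.
- green: Green model boxcar, 169 x 38 x 54 mm, a bystander at the far side. Origin: centre of its underside.
- cottage: Red-brown model house, 76 x 85 x 86 mm, a bystander. Origin: centre of its underside.
- rock_a: Pale plaster rock, 61 x 110 x 37 mm, a bystander. Origin: centre of its underside.

How it is judged:
By the outcome, as a careful person would: the job done as asked, in the order asked, and still so for the second after the job is handed in, with the robot touching nothing.
It also fails if it takes over 54 s, if anything falls off the work surface, if the arm or the gripper's body presses on something with over 40 N, if the wrist force passes 120 N, or if a joint passes its speed limit or range.

## Working session

There is one attempt and no reset: what is moved stays moved. The work goes in short steps, Python scripts to look and compute and a shell command to move; the robot and the scene stay as the last step left them, time stands still between calls to the robot, and variables do not carry over. Pictures are saved under pics/ and viewed, at most 10 in all, crops included, and the job is handed in when it is done.

```bash
ls; mkdir -p pics
python3 - <<'E'
from plant import arm, workorder, read_camera
import cv2,numpy as np
s=arm.observe();print(s['time'],s['eef_pos'],s['eef_rot'],s['wrist_force'],s['gripper_width'],arm.tips_ahead)
for n in("top","scene"):
    c=read_camera(n);cv2.imwrite(f'pics/{n}0.png',c['frame'][:,:,::-1]);print(n,c['fx'],c['fy'],c['cx'],c['cy'],np.round(c['extrinsics'],3).tolist())
E
```

```text
pics
plant.py
steer.py
0.0 [158.60904895 629.61074411 242.47447005] [[-9.69726288e-01  2.44193792e-01 -5.64318188e-04]
 [ 2.44194434e-01  9.69723010e-01 -2.52216358e-03]
 [-6.86643571e-05 -2.58361169e-03 -9.99996660e-01]] [ 0.95121656 -0.23258137 -0.61196021] 0.9982639729926722 25.0
top 523.0951344057755 523.0951344057755 283.44417357891143 207.22460735922024 [[-0.012, -1.0, 0.012, 191.706], [-0.98, 0.01, -0.197, 534.656], [0.197, -0.014, -0.98, 1323.987], [0.0, 0.0, 0.0, 1.0]]
scene 392.14235777342935 392.14235777342935 278.1160021186075 209.0610491210324 [[0.908, -0.419, -0.008, -396.722], [-0.178, -0.367, -0.913, 238.791], [0.38, 0.83, -0.408, 614.932], [0.0, 0.0, 0.0, 1.0]]
```

View pics/top0.png

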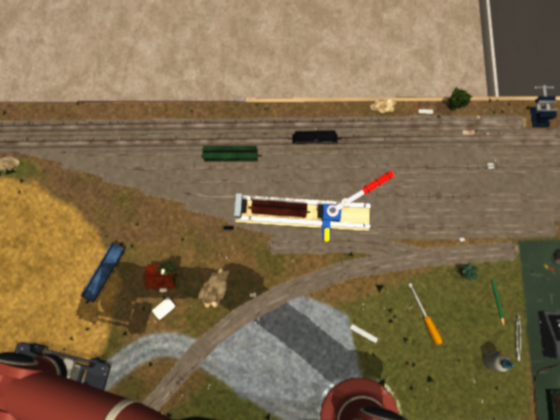

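View pics/scene0.png

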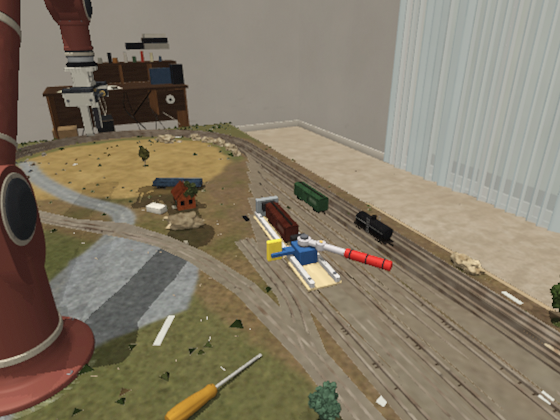

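The top view shows the cradle from (237,205) to (370,217) with the tab at about (326,236), the bolt at (333,211) and the grip at (379,183). The scene view agrees: yellow tab at (274,249), red grip at (368,259). Next I'll measure them.

```bash
cat > h.py <<'E'
from plant import arm, workorder, read_camera
import cv2,numpy as np
def ray(c,u,v,z):
    E=np.array(c['extrinsics']);R,t=E[:3,:3],E[:3,3];o=-R.T@t
    d=R.T@np.array([(u-c['cx'])/c['fx'],(v-c['cy'])/c['fy'],1]);return o+d*(z-o[2])/d[2]
def mask(c,lo,hi,box):
    m=cv2.inRange(cv2.cvtColor(c['frame'],cv2.COLOR_RGB2HSV),lo,hi);k=np.zeros_like(m);x0,y0,x1,y1=box;k[y0:y1,x0:x1]=m[y0:y1,x0:x1]
    n,l,s,ce=cv2.connectedComponentsWithStats(k);i=1+np.argmax(s[1:,4]);return (l==i).astype(np.uint8),s[i],ce[i]
E
python3 - <<'E'
from h import *
c=read_camera('top')
for nm,lo,hi,b,z in(('tab',(24,150,120),(34,255,255),(300,222,345,250),70),('grip',(0,200,150),(6,255,255),(340,160,410,205),68),('wagon',(0,100,20),(12,255,110),(240,190,320,225),68),('blue',(105,120,60),(125,255,255),(310,195,350,235),58),('base',(15,40,190),(30,140,255),(335,200,380,235),16)):
    m,s,ce=mask(c,lo,hi,b);r=cv2.minAreaRect(cv2.findNonZero(m));print(nm,s,ce,ray(c,*ce,z).round(1),[ray(c,*p,z).round(0)[:2].tolist() for p in cv2.boxPoints(r)])
f=c['frame'][150:260,225:405];cv2.imwrite('pics/t1.png',cv2.resize(f,None,fx=4.4,fy=4.4,interpolation=cv2.INTER_CUBIC)[:,:,::-1])
E
```

```text
tab [324 228   6  14  62] [326.20967742 235.14516129] [458.8  77.1  70. ] [[444.0, 85.0], [478.0, 81.0], [476.0, 69.0], [443.0, 73.0]]
grip [363 171  30  22 207] [377.85024155 181.72463768] [599.5 -63.1  68. ] [[584.0, -21.0], [630.0, -98.0], [616.0, -106.0], [569.0, -29.0]]
wagon [251 200  56  17 679] [278.57437408 207.78792342] [532.1 198.8  68. ] [[521.0, 271.0], [555.0, 269.0], [544.0, 126.0], [509.0, 129.0]]
blue [322 204  18  27 182] [327.90659341 217.3021978 ] [507.6  70.1  58. ] [[543.0, 85.0], [543.0, 40.0], [474.0, 42.0], [474.0, 86.0]]
base [340 206  30  19 461] [355.4208243  214.73101952] [521.4  -8.6  16. ] [[500.0, 34.0], [547.0, 30.0], [541.0, -49.0], [495.0, -44.0]]
```

View pics/t1.png

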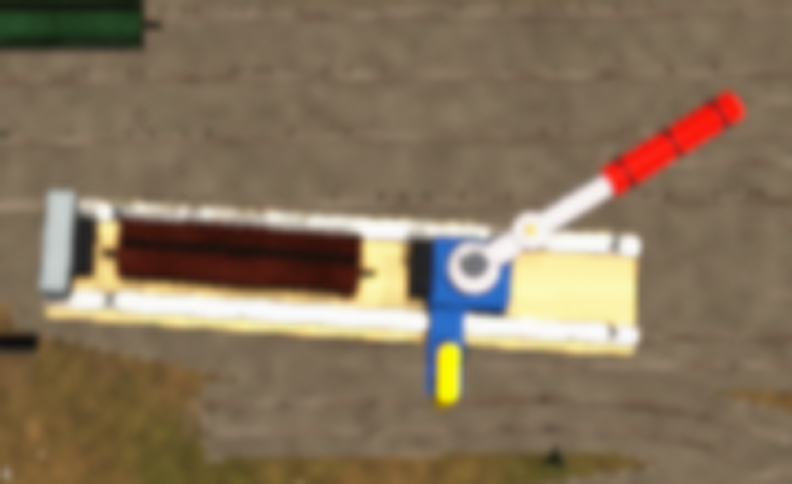

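Units first: shifts go in shares of 62.5 mm and turns go in shares of pi/2 rad. So -52 mm is -0.832, -30 mm is -0.48.

```bash
python3 steer.py '-0.832,-0.48,0,0,0,0,0
-0.832,-0.48,0,0,0,0,0
-0.832,-0.48,0,0,0,0,0
-0.832,-0.48,0,0,0,0,0
-0.832,-0.48,0,0,0,0,0' 20
python3 - <<'E'
from h import *
c=read_camera('top')
print(ray(c,332.5,210.2,68), ray(c,225+530/4.4,150+230/4.4,66))
E
```

```text
time: 0.78
eef_pos: [375.4, 419.7, 243.5]
eef_rot: [[-0.97, 0.244, -0.0], [0.244, 0.97, -0.0], [0.0, -0.0, -1.0]]
wrist_force: [0.0, 0.1, -0.0]
gripper_width: 0.512
gripper_force: 0.0
[524.3887313   58.65195902  68.        ] [545.53642138  23.9097909   66.        ]
```

Scaled: -45 mm is -0.72, -22 mm is -0.352.

```bash
python3 steer.py '-0.352,-0.72,0,0,0,0,0
-0.352,-0.72,0,0,0,0,0
-0.352,-0.72,0,0,0,0,0
-0.352,-0.72,0,0,0,0,0
-0.352,-0.72,0,0,0,0,0'; python3 steer.py '-0.352,-0.72,0,0,0,0,0
-0.352,-0.72,0,0,0,0,0
-0.352,-0.72,0,0,0,0,0
0,0,0.48,0,0,-0.107,0
0,0,0,0,0,0,0'
```

```text
time: 1.45
eef_pos: [426.0, 174.8, 243.6]
eef_rot: [[-0.97, 0.244, -0.0], [0.244, 0.97, -0.0], [-0.0, -0.0, -1.0]]
wrist_force: [0.2, 0.1, 0.7]
gripper_width: 0.006
gripper_force: 0.0
time: 2.08
eef_pos: [455.5, 28.8, 212.2]
eef_rot: [[-0.997, 0.082, -0.005], [0.082, 0.997, -0.0], [0.005, -0.001, -1.0]]
wrist_force: [-0.4, -0.2, 0.4]
gripper_width: 0.001
gripper_force: 0.0
```

```bash
python3 steer.py '0,0,0.8,0,0,0,0
0,0,0.8,0,0,0,0
0,0,0.704,0,0,0,0
0,0,0,0,0,0,0'; python3 steer.py '0,0.16,0,0,0,0,0
0,0.08,0,0,0,0,0
0,0.08,0,0,0,0,0
0,0.08,0,0,0,0,0
0,0,0,0,0,0,0'
```

```text
time: 2.58
eef_pos: [455.5, 30.2, 68.0]
eef_rot: [[-0.997, 0.079, -0.006], [0.079, 0.997, -0.0], [0.006, -0.001, -1.0]]
wrist_force: [-0.5, 0.3, 0.3]
gripper_width: -0.0
gripper_force: 0.0
time: 3.2
eef_pos: [459.1, 54.4, 70.0]
eef_rot: [[-0.997, 0.078, 0.001], [0.078, 0.997, -0.0], [-0.001, 0.0, -1.0]]
wrist_force: [1.3, 0.6, 0.5]
gripper_width: 0.003
gripper_force: 0.0
```

Scaled: 4 mm is 0.064.

```bash
python3 steer.py '0,0.064,0,0,0,0,0
0,0.064,0,0,0,0,0
0,0.064,0,0,0,0,0
0,0.064,0,0,0,0,0
0,0,0,0,0,0,0'
python3 - <<'E'
from h import *
c=read_camera('top')
m,s,ce=mask(c,(24,150,120),(34,255,255),(290,222,345,255));print(s,ce,ray(c,*ce,70))
f=c['frame'][150:260,225:405];cv2.imwrite('pics/t2.png',cv2.resize(f,None,fx=4.4,fy=4.4,interpolation=cv2.INTER_CUBIC)[:,:,::-1])
E
```

```text
time: 3.82
eef_pos: [460.1, 67.9, 69.8]
eef_rot: [[-0.997, 0.081, -0.001], [0.081, 0.997, -0.003], [0.0, -0.003, -1.0]]
wrist_force: [0.1, -5.4, 3.5]
gripper_width: 0.004
gripper_force: 2.7Traceback (most recent call last):
  File "<stdin>", line 3, in <module>
  File "h.py", line 8, in mask
    n,l,s,ce=cv2.connectedComponentsWithStats(k);i=1+np.argmax(s[1:,4]);return (l==i).astype(np.uint8),s[i],ce[i]
                                                     ~~~~~~~~~^^^^^^^^^
    return _wrapfunc(a, 'argmax', axis=axis, out=out, **kwds)
    return bound(*args, **kwds)
ValueError: attempt to get argmax of an empty sequence
```

Scaled: 4 mm is 0.064, 2 mm is 0.032.

```bash
python3 steer.py '0,0.064,0,0,0,0,0
0,0.064,0,0,0,0,0
0,0.064,0,0,0,0,0
0,0.032,0,0,0,0,0
0,0,0,0,0,0,0'
python3 - <<'E'
from h import *
for n,(x,y,a,b),z in(('top',(225,150,405,260),4.4),('scene',(230,180,410,300),4.4)):
    c=read_camera(n);f=c['frame'][y:b,x:a];cv2.imwrite(f'pics/{n}2.png',cv2.resize(f,None,fx=z,fy=z,interpolation=cv2.INTER_CUBIC)[:,:,::-1])
E
```

```text
time: 4.5
eef_pos: [461.1, 82.0, 69.8]
eef_rot: [[-0.997, 0.081, -0.001], [0.081, 0.997, -0.002], [0.001, -0.002, -1.0]]
wrist_force: [-0.3, -5.7, 2.9]
gripper_width: 0.005
gripper_force: 2.7
```

View pics/scene2.png

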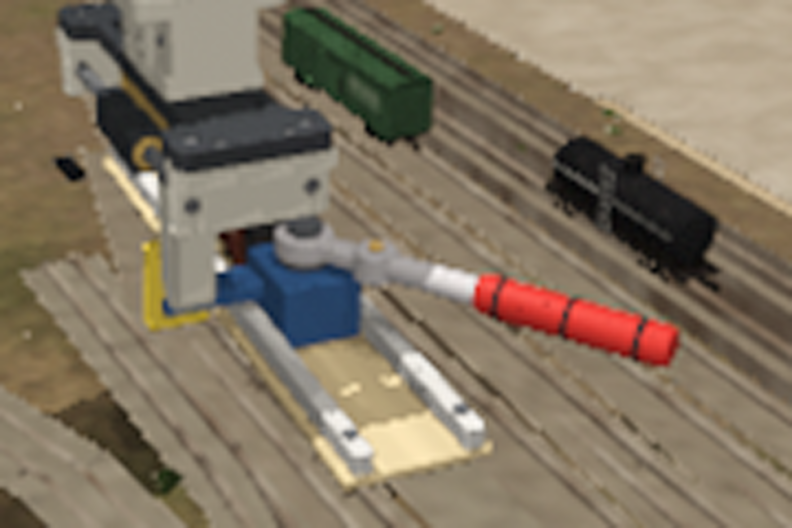

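Scaled: 4 mm is 0.064, 3 mm is 0.048.

```bash
python3 steer.py '0,0.064,0,0,0,0,0
0,0.048,0,0,0,0,0
0,0.032,0,0,0,0,0
0,0,0,0,0,0,0'; python3 steer.py '0,0.024,0,0,0,0,0
0,0,0,0,0,0,0';python3 steer.py '0,0.024,0,0,0,0,0
0,0,0,0,0,0,0'
```

```text
time: 5.1
eef_pos: [461.7, 90.5, 69.8]
eef_rot: [[-0.997, 0.081, -0.001], [0.081, 0.997, -0.003], [0.001, -0.003, -1.0]]
wrist_force: [-0.9, -6.0, 5.3]
gripper_width: 0.01
gripper_force: 3.1
time: 5.35
eef_pos: [461.8, 91.9, 69.8]
eef_rot: [[-0.997, 0.081, -0.001], [0.081, 0.997, -0.003], [0.001, -0.003, -1.0]]
wrist_force: [-0.6, -6.9, 4.4]
gripper_width: 0.001
gripper_force: 3.2
time: 5.6
eef_pos: [462.0, 93.3, 69.8]
eef_rot: [[-0.997, 0.081, -0.001], [0.081, 0.997, -0.003], [0.001, -0.003, -1.0]]
wrist_force: [-0.6, -5.9, 4.1]
gripper_width: 0.009
gripper_force: 3.3
```

Scaled: 1 mm is 0.016.

```bash
python3 steer.py '0,0.016,0,0,0,0,0
0,0,0,0,0,0,0'|sed -n '2p;6p';python3 steer.py '0,0.016,0,0,0,0,0
0,0,0,0,0,0,0'|sed -n '2p;6p'
```

```text
eef_pos: [462.0, 94.2, 69.8]
gripper_force: 3.3
eef_pos: [462.1, 95.2, 69.8]
gripper_force: 3.3
```

Run:
```python
from h import *
c=read_camera('top');f=c['frame'][150:260,225:405];cv2.imwrite('pics/t3.png',cv2.resize(f,None,fx=4.4,fy=4.4,interpolation=cv2.INTER_CUBIC)[:,:,::-1]);print(arm.observe()['wrist_force'])
```

```text
[-1.10204333 -6.1856363   4.47979092]
```

View pics/t3.png

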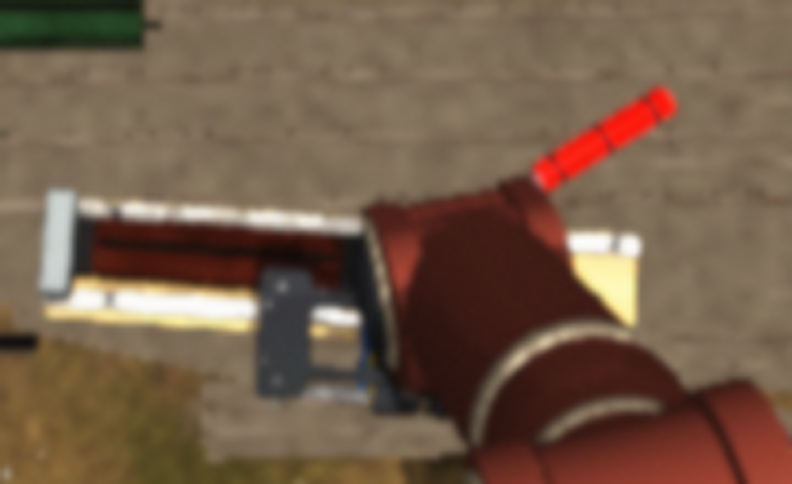

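Scaled: 1 mm is 0.016.

```bash
for i in 1; do python3 steer.py '0,0.016,0,0,0,0,0
0,0,0,0,0,0,0'|sed -n '2p;4p;6p'; python3 steer.py '0,0.016,0,0,0,0,0
0,0,0,0,0,0,0'|grep -E 'eef_pos|wrist'; done
```

```text
eef_pos: [462.2, 96.1, 69.8]
wrist_force: [-1.0, -7.1, 4.7]
gripper_force: 3.4
eef_pos: [462.2, 96.1, 69.8]
wrist_force: [-0.1, -8.9, 4.5]
```

Scaled: 1 mm is 0.016.

```bash
python3 steer.py '0,0.016,0,0,0,0,0
0,0,0,0,0,0,0'|grep -E 'eef_pos|wrist'
```

```text
eef_pos: [462.2, 96.2, 69.8]
wrist_force: [-1.0, -9.4, 6.4]
```

Scaled: -50 mm is -0.8, -40 mm is -0.64.

```bash
python3 steer.py '0,-0.24,0,0,0,0,0
0,-0.24,0,0,0,0,0
0,0,-0.8,0,0,0,0
0,0,-0.64,0,0,0,0
-0.8,-0.32,0,0,0,0,0'; python3 steer.py '-0.8,-0.32,0,0,0,0,0
-0.8,-0.32,0,0,0,0,0
-0.8,-0.32,0,0,0,0,0
0,0,0,0,0,0,0'
python3 - <<'E'
from h import *
c=read_camera('top')
for nm,lo,hi,b,z in(('tab',(24,150,120),(34,255,255),(280,222,345,255),70),('grip',(0,200,150),(6,255,255),(310,160,410,205),68)):
  try:
    m,s,ce=mask(c,lo,hi,b);r=cv2.minAreaRect(cv2.findNonZero(m));print(nm,s,ce,ray(c,*ce,z).round(1),[ray(c,*p,z).round(0)[:2].tolist() for p in cv2.boxPoints(r)])
  except ValueError: print(nm,'hidden')
c=read_camera('scene')
f=c['frame'][170:290,230:410];cv2.imwrite('pics/s4.png',cv2.resize(f,None,fx=4.4,fy=4.4,interpolation=cv2.INTER_CUBIC)[:,:,::-1])
E
```

```text
time: 7.52
eef_pos: [508.1, 49.9, 162.7]
eef_rot: [[-0.997, 0.073, 0.003], [0.073, 0.997, 0.004], [-0.003, 0.004, -1.0]]
wrist_force: [1.2, 0.7, -1.1]
gripper_width: -0.002
gripper_force: 0.0
time: 8.02
eef_pos: [655.6, -28.3, 158.4]
eef_rot: [[-0.997, 0.083, 0.001], [0.083, 0.997, -0.002], [-0.002, -0.002, -1.0]]
wrist_force: [-0.0, 1.1, -0.5]
gripper_width: 0.007
gripper_force: 0.0
tab [308 227   5  14  58] [310.27586207 233.77586207] [462.8 118.   70. ] [[481.0, 123.0], [480.0, 113.0], [447.0, 114.0], [447.0, 124.0]]
grip [347 180  15  12  77] [354.87012987 184.93506494] [591.4  -2.2  68. ] [[585.0, 20.0], [608.0, -15.0], [596.0, -23.0], [573.0, 12.0]]
```

View pics/s4.png

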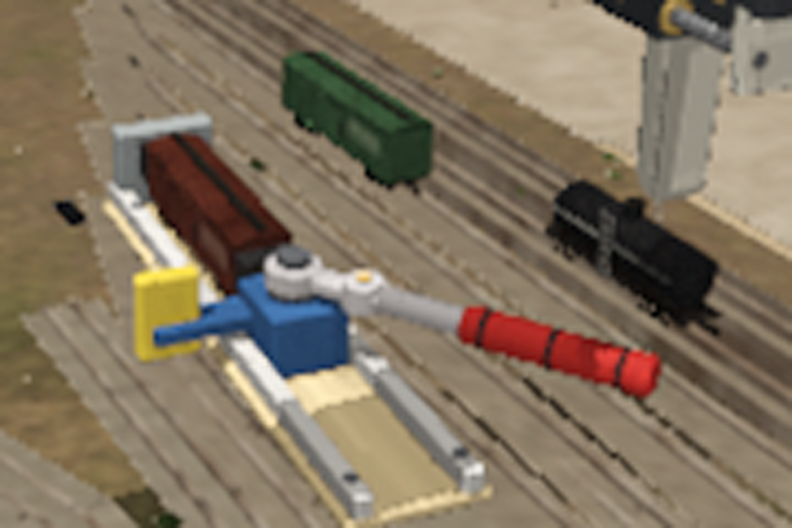

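The boxcar is now snug: it touches the end stop at (150,150) and the black pad at (262,262). The tab moved 41 mm and the wrench rode along. Next I'll lower beside the grip and push it.

Scaled: 45 mm is 0.72, 43 mm is 0.688.

```bash
python3 steer.py '0,0,0.72,0,0,0,0
0,0,0.688,0,0,0,0
0,0,0,0,0,0,0'; python3 steer.py '0.096,0,0,0,0,0,0
0.096,0,0,0,0,0,0
0.096,0,0,0,0,0,0
0.096,0,0,0,0,0,0
0,0,0,0,0,0,0'
```

```text
time: 8.5
eef_pos: [649.2, -22.7, 68.5]
eef_rot: [[-0.997, 0.077, -0.01], [0.077, 0.997, 0.002], [0.01, 0.001, -1.0]]
wrist_force: [0.5, 0.4, -0.1]
gripper_width: 0.006
gripper_force: 0.0
time: 9.12
eef_pos: [629.8, -22.3, 72.4]
eef_rot: [[-0.997, 0.079, 0.002], [0.079, 0.997, 0.0], [-0.002, 0.0, -1.0]]
wrist_force: [1.7, -0.5, 0.2]
gripper_width: 0.002
gripper_force: 0.5
```

Scaled: 7 mm is 0.112.

```bash
python3 steer.py '0.112,0,0,0,0,0,0
0.112,0,0,0,0,0,0
0.112,0,0,0,0,0,0
0.112,0,0,0,0,0,0
0,0,0,0,0,0,0'|grep -E 'pos|wrist'; python3 steer.py '0.096,0,0,0,0,0,0
0.096,0,0,0,0,0,0
0.096,0,0,0,0,0,0
0.096,0,0,0,0,0,0
0,0,0,0,0,0,0'|grep -E 'pos|wrist'
```

```text
eef_pos: [600.2, -20.1, 71.5]
wrist_force: [0.6, -0.2, 1.0]
eef_pos: [576.4, -18.2, 71.5]
wrist_force: [0.3, -0.2, -0.7]
```

Scaled: 3 mm is 0.048.

```bash
python3 steer.py '0.048,0,0,0,0,0,0'|grep -E 'pos|wrist'
python3 - <<'E'
from h import *
c=read_camera('scene')
f=c['frame'][170:290,230:410];cv2.imwrite('pics/s5.png',cv2.resize(f,None,fx=4.4,fy=4.4,interpolation=cv2.INTER_CUBIC)[:,:,::-1])
E
```

```text
eef_pos: [574.9, -18.2, 71.7]
wrist_force: [1.9, -0.8, 0.0]
```

View pics/s5.png

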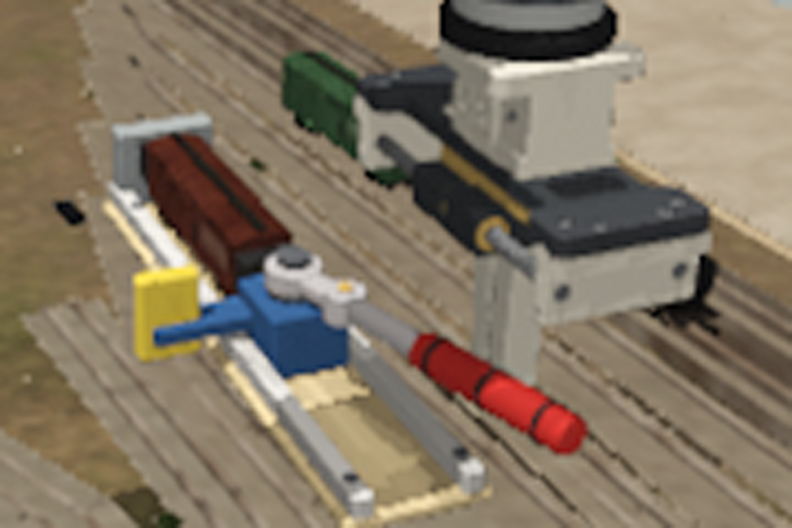

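The picture shows the wrench turned, still straight, with the finger beside the grip at (510,370).

Scaled: 5 mm is 0.08, 4 mm is 0.064.

```bash
python3 steer.py '0.08,0,0,0,0,0,0
0.08,0,0,0,0,0,0
0.08,0,0,0,0,0,0
0.064,0,0,0,0,0,0'|grep -E 'pos|wrist'; python3 steer.py '0.048,0,0,0,0,0,0
0,0,0,0,0,0,0'|grep -E 'pos|wrist'; python3 steer.py '0.048,0,0,0,0,0,0
0,0,0,0,0,0,0'|grep -E 'pos|wrist'; python3 steer.py '0.048,0,0,0,0,0,0
0,0,0,0,0,0,0'|grep -E 'pos|wrist'
```

```text
eef_pos: [555.2, -16.8, 71.7]
wrist_force: [2.7, -1.4, 0.1]
eef_pos: [552.0, -16.3, 71.6]
wrist_force: [1.3, -0.1, 1.3]
eef_pos: [549.4, -16.2, 71.6]
wrist_force: [2.2, -1.3, -0.1]
eef_pos: [546.3, -16.0, 71.6]
wrist_force: [1.8, -1.3, -0.6]
```

Scaled: 2 mm is 0.032.

```bash
python3 steer.py '0.032,0,0,0,0,0,0
0,0,0,0,0,0,0'|grep -E 'pos|wrist'; python3 steer.py '0.032,0,0,0,0,0,0
0,0,0,0,0,0,0'|grep -E 'pos|wrist'; python3 steer.py '0.032,0,0,0,0,0,0
0,0,0,0,0,0,0'|grep -E 'pos|wrist'; python3 steer.py '0.032,0,0,0,0,0,0
0,0,0,0,0,0,0'|grep -E 'pos|wrist'
```

```text
eef_pos: [544.5, -15.8, 71.6]
wrist_force: [1.8, -1.5, 0.2]
eef_pos: [542.4, -15.7, 71.6]
wrist_force: [1.0, -1.6, -0.3]
eef_pos: [540.4, -15.5, 71.6]
wrist_force: [2.0, -2.4, -1.0]
eef_pos: [538.5, -15.3, 71.6]
wrist_force: [1.8, -1.1, -0.3]
```

Scaled: 2 mm is 0.032.

```bash
python3 steer.py '0.032,0,0,0,0,0,0
0,0,0,0,0,0,0'|grep -E 'pos|wrist'; python3 steer.py '0.032,0,0,0,0,0,0
0,0,0,0,0,0,0'|grep -E 'pos|wrist'; python3 steer.py '0.032,0,0,0,0,0,0
0,0,0,0,0,0,0'|grep -E 'pos|wrist'
```

```text
eef_pos: [536.7, -15.2, 71.7]
wrist_force: [1.9, -1.8, 0.1]
eef_pos: [534.6, -15.2, 71.7]
wrist_force: [2.6, -2.5, -0.8]
eef_pos: [532.8, -15.0, 71.7]
wrist_force: [2.9, -2.1, -0.3]
```

```bash
cat > g.py <<'E'
from h import *
c=read_camera('scene')
m,s,ce=mask(c,(0,180,90),(8,255,255),(300,200,410,320))
x,y=[float(v) for v in cv2.fitLine(cv2.findNonZero(m),cv2.DIST_L2,0,.01,.01).ravel()[:2]]
a,b=[ray(c,ce[0]+k*x,ce[1]+k*y,62)[:2] for k in(-12,12)]
if a[1]<b[1]:a,b=b,a
d=b-a;print(s,ray(c,*ce,62).round(1),'heading',np.arctan2(d[1],d[0]).round(3),'bearing from bolt',np.arctan2(*((a+b)/2-[527.7,99.6])[::-1]).round(3))
E
python3 g.py
python3 - <<'E'
from h import *
c=read_camera('scene')
f=c['frame'][170:290,230:410];cv2.imwrite('pics/s6.png',cv2.resize(f,None,fx=4.4,fy=4.4,interpolation=cv2.INTER_CUBIC)[:,:,::-1])
E
```

```text
[311 252  25  30 289] [510.1 -48.2  62. ] heading -1.698 bearing from bolt -1.689
```

View pics/s6.png

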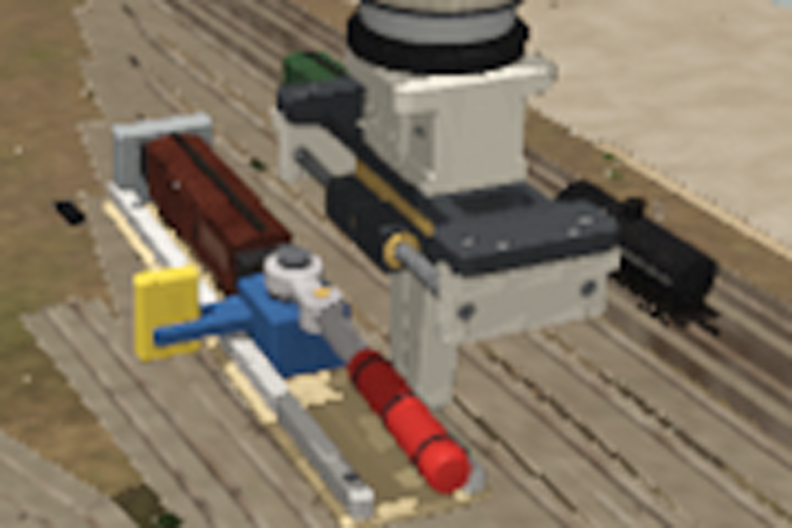

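Scaled: -18 mm is -0.288, -4 mm is -0.064.

```bash
python3 steer.py '-0.064,0,0,0,0,0,0
0,-0.288,0,0,0,0,0
0.048,0,0,0,0,0,0
0,0,0,0,0,0,0'|grep -E 'pos|wrist'; python3 steer.py '0.032,0,0,0,0,0,0
0,0,0,0,0,0,0'|grep -E 'pos|wrist'; python3 steer.py '0.016,0,0,0,0,0,0
0,0,0,0,0,0,0'|grep -E 'pos|wrist'; python3 steer.py '0.016,0,0,0,0,0,0
0,0,0,0,0,0,0'|grep -E 'pos|wrist'; python3 g.py
```

```text
eef_pos: [531.4, -33.0, 71.5]
wrist_force: [0.6, 0.2, -0.0]
eef_pos: [530.8, -32.4, 71.8]
wrist_force: [0.5, -0.8, -1.4]
eef_pos: [530.5, -32.4, 71.9]
wrist_force: [4.0, 0.3, -1.5]
eef_pos: [530.2, -32.3, 72.0]
wrist_force: [5.1, 1.3, -3.0]
[318 261  18  21 204] [508.  -63.2  62. ] heading -1.704 bearing from bolt -1.691
```

Scaled: 1 mm is 0.016.

```bash
python3 steer.py '0.016,0,0,0,0,0,0
0,0,0,0,0,0,0'|grep -E 'pos|wrist'; python3 steer.py '0.016,0,0,0,0,0,0
0,0,0,0,0,0,0'|grep -E 'pos|wrist'; python3 steer.py '0.032,0,0,0,0,0,0
0,0,0,0,0,0,0'|grep -E 'pos|wrist'; python3 steer.py '0.032,0,0,0,0,0,0
0,0,0,0,0,0,0'|grep -E 'pos|wrist'; python3 g.py
```

```text
eef_pos: [529.9, -32.3, 72.1]
wrist_force: [5.8, 0.1, -3.0]
eef_pos: [529.7, -32.2, 72.3]
wrist_force: [6.9, 0.4, -3.3]
eef_pos: [527.9, -32.2, 72.3]
wrist_force: [7.6, 0.4, -3.8]
eef_pos: [526.0, -32.1, 72.3]
wrist_force: [6.9, 1.2, -3.5]
[310 252  23  30 280] [504.4 -48.8  62. ] heading -1.745 bearing from bolt -1.726
```

Scaled: 2 mm is 0.032.

```bash
python3 steer.py '0.032,0,0,0,0,0,0
0.032,0,0,0,0,0,0
0.032,0,0,0,0,0,0
0,0,0,0,0,0,0'|grep -E 'pos|wrist'; python3 steer.py '0.032,0,0,0,0,0,0
0.032,0,0,0,0,0,0
0.032,0,0,0,0,0,0
0,0,0,0,0,0,0'|grep -E 'pos|wrist'; python3 g.py
```

```text
eef_pos: [520.1, -31.6, 72.3]
wrist_force: [7.2, -0.9, -4.0]
eef_pos: [514.3, -30.8, 72.3]
wrist_force: [7.4, 0.7, -3.5]
[308 262  13  22 188] [483.8 -57.9  62. ] heading -1.904 bearing from bolt -1.842
```

Scaled: -50 mm is -0.8, -25 mm is -0.4.

```bash
python3 steer.py '-0.16,0,0,0,0,0,0
-0.4,0,0,0,0,0,0
-0.4,0,0,0,0,0,0
0,0,-0.8,0,0,0,0
0,0,-0.8,0,0,0,0'|grep -E 'pos|wrist'; python3 steer.py '-0.64,-0.72,-0.32,0,0,0,0
-0.64,-0.72,0,0,0,0,0
0,-0.8,0,0,0,0,0
0,-0.8,0,0,0,0,0
0,0,0,0,0,0,0'|grep -E 'pos|wrist'; python3 g.py
python3 - <<'E'
from h import *
c=read_camera('top')
m,s,ce=mask(c,(24,150,120),(34,255,255),(280,222,345,255));print('tab',ray(c,*ce,70).round(1))
f=c['frame'][150:260,225:405]
d=read_camera('scene')['frame'][170:290,230:410]
r=lambda f:cv2.resize(f,(594,300),interpolation=cv2.INTER_CUBIC)
cv2.imwrite('pics/f7.png',np.vstack([r(f),r(d)])[:,:,::-1])
E
```

```text
eef_pos: [567.8, -36.1, 171.1]
wrist_force: [1.5, 0.4, -0.1]
eef_pos: [630.2, -238.2, 190.1]
wrist_force: [-0.1, 0.6, -0.6]
[304 251  17  33 271] [489.9 -40.5  62. ] heading -1.894 bearing from bolt -1.834
tab [462.2 118.   70. ]
```

View pics/f7.png

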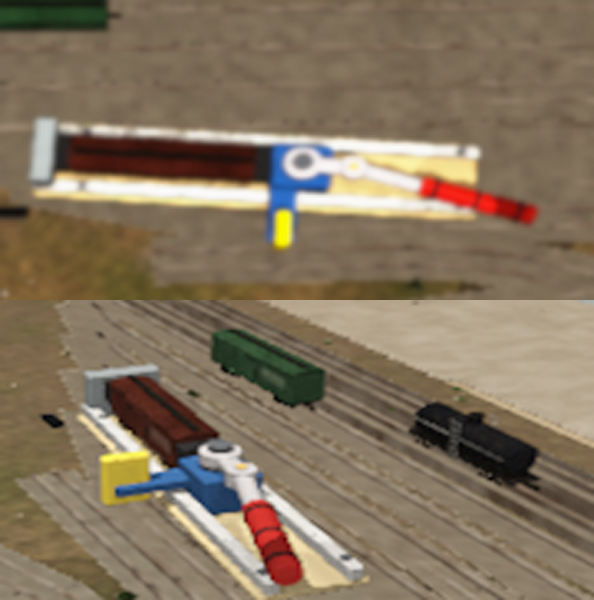

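The picture shows the boxcar snug between both pads, (65,150) to (262,165) in the top half. The neck is folded at (352,167), the tab hasn't moved since the push (118 mm), and the arm is clear.

```bash
python3 -c "
from plant import arm, workorder, read_camera
print(workorder.finish_job())"
```

```text
the job is handed in; nothing more can be done
None
```

The job is handed in: the boxcar sits snug between both pads, and I tightened the bolt until the wrench neck broke over by about 0.17–0.2 rad, short of its 0.35 end stop; the arm touched nothing else on the layout.

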